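# Return the bow-tuning parts to their mats

### The arm

A 7-joint arm with a two-finger parallel gripper is mounted at the origin on the work surface. World frame = base frame: x ahead of the robot, y to its left, z up, the work surface at z = 0. Lengths are in m, angles in rad, forces in N, time in s.
With the tool pointing down it reaches from about 0.425 to 0.875 m from the base axis. Payload 4.7 kg.
Tool frame: the origin (TCP) lies at the very end of the fingers, on their centre line; the grasp point (between the pads) lies 19 mm behind it; z points along the fingers, y is the line along which they close (so a half turn about z gives the same grasp; the last joint's range is limited). The gripper opens to 87 mm and grips with 3 to 60 N. Pads are 19 mm wide; open, the fingers measure 117 mm over their backs; the gripper's body (75 mm by 190 mm) begins 51 mm behind the grasp point.
Start: joints at [1.278, 0.321, -0.07, 1.45, 0.023, 1.371, -0.057], TCP at [0.196, -0.62, 0.201] pointing down, gripper open.
Joint ranges: [-2.86, 2.86], [-0.3, 2.09], [-1.38, 1.24], [0.06, 2.45], [-1.56, 4.7], [0.09, 2.05], [-2.69, 2.69]. Speed limits (rad/s): [2.57, 2.57, 3.14, 3.14, 3.14, 3.14, 3.14].

### API

Orientations are given as a rotation vector (axis times angle).
In Python, from bench import ctrl, get_image, job gives the robot as it stands.
- The arm moves only by the shell command python3 -m crank 'ROWS' [FORCE]. ROWS is JSON, a list that holds one entry, the list of rows, each a list of 5 numbers: the shift along the tool's x, y, z in mm, then the turn about the tool's z in rad, then the closure, from -1 (fully open) to 1 (shut), so that 0 is half open. A call has 1 to 10 rows; each row shifts and turns the commanded pose from where the row before left it, along the tool's axes as they then stand; what a row does not reach is not made up. A row lasts 1/12 s, in which the tool goes at most 41.7 mm and 7.16 degrees, less where a joint would pass 70% of its speed; a pose out of reach is approached as far as the arm can. A call with a gripper value outside its range is refused whole. The fingers move at their own pace and stop on an object; FORCE is the grip in N (left out, the last holds). Time passes only in rows, so rows that do not move let the fingers close. It gives the time, the measured TCP pose, the force, the opening and the grip force at its end, in the units of the state.
- ctrl.get_state(): the state, without advancing time (a new reading comes with each control period).
- get_image(name): name is "side" or "top" or "wrist"; returns a dict with "pixels" (384x512x3 uint8, red, green, blue), "fx", "fy", "cx", "cy" (pixels), "T" (4x4, takes a point from camera to world coordinates); the wrist camera has in their place "T_tool_cam" (4x4, takes a point from camera to tool coordinates, whose origin is the TCP and whose axes are the flange's). Camera axes: x right, y down, z forward; pixel columns grow to the right and rows downward; lengths in m; the calibration is good to about 2 mm. The wrist camera is an equidistant fisheye: a pixel r from the principal point sees the ray r / f radians off the axis. A picture is of the moment at which its call begins: read the wrist's pose just before it. There is no depth.
- job.close_job(): hands the job in; it is judged then, once.
The state is a dict: "time": time; "joint_positions": joint angles; "qd": joint speeds; "joint_torque": joint torques, N m; "position": TCP position; "tool_rot": TCP orientation; "ft_force": force on the tool from outside, world axes, zero at the start; "torque": the same for the moment, N m; "grip_width": opening from 0.0 (shut) to 1.0 (fully open); "grip_force": force on a finger pad.
Only numpy, scipy, OpenCV 4.12 (cv2) and the standard library are available. Lean on these libraries where they do the work, as an engineer would, in place of code of your own. Each camera call takes 0.05 s, during which the arm holds its last target. There are 200 camera calls.

### The job

The tuning job is finished: put each of the four parts back on the bench mat whose silhouette matches it in shape and colour - the blue stabiliser weight, the red hex-key set, the yellow V-block and the green stabiliser - centred on its silhouette and lined up with it, the same way up as it lies now. Set each one down rather than dropping it, let go of everything, and leave the wax jar and the box of nocks alone.

Things in the scene. Friction and masses are not known exactly. Their poses are not given: they have to be found in the camera images.
- weight_mid (a point): Stabiliser weight: blue round metal slug with a thin steel band, standing on its flat end, 44 mm diameter, 40 mm high (the top 4 mm narrow to 28 mm), about 0.35 kg. Point at its centre, 20 mm above its underside; z up along its axis.
- hexset_mid (a point): Folded hex-key set: red bar 100 x 32 x 30 mm (x, y, z) with steel keys showing as stripes on top, about 0.16 kg. Point at its centre, 15 mm above its underside; x along its length, y across its 32 mm width, z up. Alike either way round.
- vblock_mid (a point): Arrow V-block: yellow metal block 64 x 44 x 38 mm (x, y, z) with a steel-lined groove along x in its top, about 0.25 kg. Point at its centre, 19 mm above its underside; x along its length, y across its 44 mm width, z up. Alike either way round.
- stab_mid (a point): Short bow stabiliser: dumb-bell shape lying flat, 130 mm long along x; a round green rod 24 mm in diameter and 86 mm long between two black rubber end blocks (22 mm along x, 36 mm wide and high), about 0.2 kg. The rod is held 6 mm clear of the surface by the end blocks. Point at the middle of the rod, 18 mm above its underside; y across, z up. Alike either way round.
- pad_weight: Fixed flat black mat 140 x 76 x 5 mm (x, y, z) lying on the bench, its top 5 mm above the bench. In its middle a flat blue silhouette, a disc of 56 mm diameter. Origin at the centre of the mat's underside, straight below the silhouette's centre; x along the mat's long side, z up.
- pad_hexset: Fixed flat black mat 140 x 76 x 5 mm (x, y, z) lying on the bench, its top 5 mm above the bench. In its middle a flat red silhouette, a rectangle 112 x 44 mm, long side along x. Origin at the centre of the mat's underside, straight below the silhouette's centre; x along the mat's long side, z up.
- pad_vblock: Fixed flat black mat 140 x 76 x 5 mm (x, y, z) lying on the bench, its top 5 mm above the bench. In its middle a flat yellow silhouette, a rectangle 76 x 56 mm, long side along x. Origin at the centre of the mat's underside, straight below the silhouette's centre; x along the mat's long side, z up.
- pad_stab: Fixed flat black mat 140 x 76 x 5 mm (x, y, z) lying on the bench, its top 5 mm above the bench. In its middle a flat green silhouette, a dumb-bell 142 mm long along x, 36 mm wide in the middle and 48 mm at the ends. Origin at the centre of the mat's underside, straight below the silhouette's centre; x along the mat's long side, z up.
- wax_mid (a point): Bystander, to be left alone: jar of string wax with an orange cap, 48 mm diameter, 55 mm high, loose on the bench. Point on its axis 27 mm above the bench; z up.
- nocks_mid (a point): Bystander, to be left alone: small clear box of nocks with a white lid, 62 x 47 x 31 mm, loose on the bench. Point at its centre, 15 mm above the bench; z up.

How it is judged:
By the outcome, as a careful person would: the job done as asked, in the order asked, and still so for the second after the job is handed in, with the robot touching nothing.
It also fails if it takes over 120 s, if anything falls off the work surface, if the arm or the gripper's body presses on something with over 40 N, if the wrist force passes 120 N, or if a joint passes its speed limit or range.

## Working session

There is one attempt and no reset: what is moved stays moved. The work goes in short steps, Python scripts to look and compute and a shell command to move; the robot and the scene stay as the last step left them, time stands still between calls to the robot, and variables do not carry over. Pictures are saved under pics/ and viewed, at most 14 in all, crops included, and the job is handed in when it is done.

```bash
mkdir -p pics; ls; python3 - <<'E'
from bench import ctrl,get_image,job
import cv2,numpy as np
s=ctrl.get_state();print(s)
for n in("top","side"):
    im=get_image(n);cv2.imwrite(f"pics/{n}0.png",im["pixels"][:,:,::-1])
    print(n,im["fx"],im["fy"],im["cx"],im["cy"],np.round(im["T"],4).tolist())
E
```

```text
pics
{'time': 0.0, 'joint_positions': array([ 1.27810698,  0.32182609, -0.0700709 ,  1.45170704,  0.02262387,
        1.37079977, -0.05690248]), 'qd': array([-0.00108403,  0.00135178, -0.00031265, -0.00061072,  0.00018301,
        0.00196148,  0.00033604]), 'joint_torque': array([-1.42497947e-04, -4.91291893e+01, -4.03847108e-01, -3.12533891e+01,
       -6.40511164e-02,  4.35802387e-02,  1.36190197e-04]), 'position': array([ 0.19604731, -0.61908772,  0.19984337]), 'tool_rot': array([-3.10281484e+00, -4.79756265e-01,  6.66226362e-04]), 'ft_force': array([-0.14348269, -0.37625478,  0.62685948]), 'torque': array([-0.01476884,  0.03533357, -0.07252586]), 'grip_force': 0.0, 'grip_width': 0.997988792694573}
top 412.31896787531286 412.31896787531286 258.5951811573729 190.2181417824079 [[-0.0284, -0.9917, 0.1252, 0.3198], [-0.9995, 0.0262, -0.0193, 0.0081], [0.0158, -0.1257, -0.9919, 1.3285], [0.0, 0.0, 0.0, 1.0]]
side 496.1723502148319 496.1723502148319 253.02655262703692 191.58219501465115 [[-0.7234, -0.5178, 0.4566, -0.0932], [-0.6903, 0.5295, -0.4931, 0.6125], [0.0136, -0.6719, -0.7405, 0.984], [0.0, 0.0, 0.0, 1.0]]
```

View pics/top0.png

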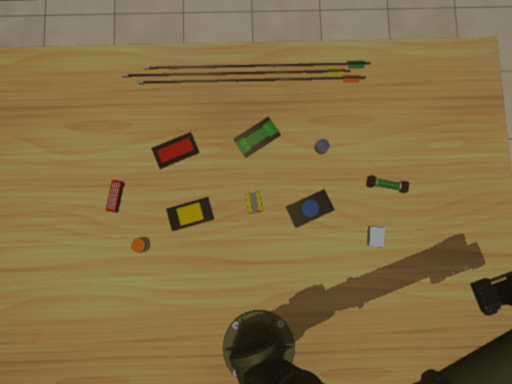

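View pics/side0.png

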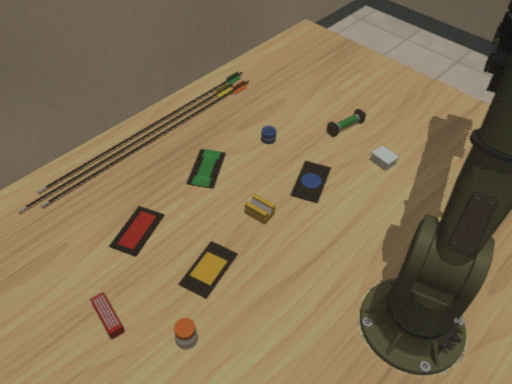

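The top view shows the hex set at (115,196), V-block (255,202), weight (321,146) and stabiliser (388,184). The mats are red (176,150), green (257,137), yellow (190,214) and blue (310,208), with the wax at (140,244) and the nocks at (376,237). The side view agrees.

```bash
cat > h.py <<'E'
from bench import ctrl,get_image,job
import cv2,numpy as np
from scipy.spatial.transform import Rotation as R
HS={'red':[(0,110,40),(7,255,255)],'yellow':[(20,120,60),(33,255,255)],'green':[(50,110,40),(75,255,255)],'blue':[(105,60,30),(125,255,255)]}
def grab(n):
    s=ctrl.get_state();im=get_image(n);p=im['pixels']
    if n=='wrist':
        T=np.eye(4);T[:3,:3]=R.from_rotvec(s['tool_rot']).as_matrix();T[:3,3]=s['position'];im['T']=T@im['T_tool_cam']
    im['hsv']=cv2.cvtColor(p,cv2.COLOR_RGB2HSV);im['n']=n;return im
def cast(im,uv,z):
    uv=np.atleast_2d(uv).astype(float);d=(uv-[im['cx'],im['cy']])/[im['fx'],im['fy']]
    if im['n']=='wrist':
        r=np.linalg.norm(d,axis=1,keepdims=True);v=np.hstack([d/np.maximum(r,1e-9)*np.sin(r),np.cos(r)])
    else: v=np.c_[d,np.ones(len(d))]
    v=v@im['T'][:3,:3].T;o=im['T'][:3,3]
    return (o+v*((z-o[2])/v[:,2])[:,None])[:,:2]
def blobs(im,c,amin=40):
    m=cv2.inRange(im['hsv'],*map(np.array,HS[c]));m=cv2.morphologyEx(m,cv2.MORPH_CLOSE,np.ones((3,3)))
    cs,_=cv2.findContours(m,cv2.RETR_EXTERNAL,cv2.CHAIN_APPROX_NONE)
    return sorted([k[:,0] for k in cs if cv2.contourArea(k)>amin],key=lambda k:-cv2.contourArea(k))
def rect(P):
    (c,(w,h),a)=cv2.minAreaRect((np.array(P)*1000).astype(np.float32))
    if w<h: w,h,a=h,w,a+90
    return np.round(c,1),round(w,1),round(h,1),round((a+90)%180-90,1)
def tool():
    s=ctrl.get_state();M=R.from_rotvec(s['tool_rot']).as_matrix();return s,M
def go(x,y,z,yaw=None):
    "shift (mm, tool axes) to world target (mm); turn (rad) so tool y lies along yaw deg (mod 180)"
    s,M=tool();d=M.T@(np.array([x,y,z])-s['position']*1000)
    ty=np.degrees(np.arctan2(M[1,1],M[0,1]));t=0
    if yaw is not None: t=-((yaw-ty+90)%180-90)
    print('shift',np.round(d,1),'turn rad',round(np.radians(t),3),'deg',round(t,1),'toolY',round(ty,1),'j7',round(s['joint_positions'][6],2),'pos',np.round(s['position']*1000,1),'t',s['time'])
E
python3 - <<'E'
from h import *
for n in('top','side'):
    im=grab(n)
    for c in HS:
        for k in blobs(im,c,25):
            print(n,c,k.mean(0).round(),cv2.contourArea(k),'z5',rect(cast(im,k,.005)),'z35',rect(cast(im,k,.035))[0])
E
```

```text
top red [175. 150.] 461.5 z5 (array([627.2, 252.4]), 115.6, 49.2, -68.9) z35 [620.2 246.9]
top red [114. 196.] 276.5 z5 (array([482. , 447.3]), 98.8, 34.3, -10.7) z35 [478.4 437.3]
top yellow [221. 199.] 83273.5 z5 (array([410.7, -19.1]), 1665.4, 740.7, -88.9) z35 [408.6 -18.5]
top yellow [272.  61.] 9545.5 z5 (array([917.7,   2.8]), 1663.6, 149.3, 90.0) z35 [904.1   3. ]
top yellow [429. 309.] 4291.0 z5 (array([ 140.6, -519.7]), 604.1, 204.8, -88.5) z35 [ 144.6 -507.7]
top yellow [390. 366.] 1523.5 z5 (array([ -76. , -411.1]), 485.4, 93.3, -89.1) z35 [ -67.  -401.6]
top yellow [125. 371.] 1418.5 z5 (array([-65.2, 425.3]), 533.7, 68.0, -89.5) z35 [-56.4 415.9]
top yellow [ 29. 348.] 248.0 z5 (array([ 17.4, 697.3]), 179.8, 20.6, 88.2) z35 [ 24.3 681.7]
top yellow [34. 96.] 174.5 z5 (array([821.8, 716.9]), 220.3, 17.2, 88.7) z35 [810.4 700.8]
top yellow [333.  73.] 147.5 z5 (array([ 880.1, -281.3]), 71.1, 47.1, 77.6) z35 [ 867.4 -274.8]
top yellow [268.  90.] 143.5 z5 (array([822.1, -58.7]), 227.0, 20.5, 89.9) z35 [810.7 -57.2]
top yellow [193. 344.] 130.0 z5 (array([  4.4, 212.1]), 25
[... 2059 characters left out ...]
113.8, 31.3, -11.4) z35 [471.1 447.2]
side yellow [208. 268.] 696.0 z5 (array([419.4, 207. ]), 80.1, 60.5, -75.1) z35 [403.7 219.4]
side yellow [261. 208.] 379.0 z5 (array([459.3,  -9.6]), 80.5, 71.6, 10.4) z35 [442.4   9.4]
side yellow [223.  90.] 116.0 z5 (array([ 889.8, -294.6]), 72.9, 42.9, 89.2) z35 [ 859.6 -266.8]
side green [206. 168.] 483.0 z5 (array([667.4, -14.9]), 138.9, 49.4, -58.2) z35 [644.    4.3]
side green [348. 121.] 77.0 z5 (array([ 504.8, -455.6]), 69.0, 22.8, 79.2) z35 [ 486.5 -422.9]
side blue [311. 180.] 227.0 z5 (array([ 427.1, -181.2]), 55.7, 52.7, 44.4) z35 [ 411.2 -156.9]
side blue [269. 131.] 91.5 z5 (array([ 647.5, -249.3]), 44.3, 38.2, -66.0) z35 [ 624.8 -222.9]
```

```bash
python3 -c "
from h import *
go(628,-229,180)
M=tool()[1];print(M.round(2).tolist());im=get_image('wrist');print({k:v for k,v in im.items() if k!='pixels'})"
```

```text
shift [ 529.6 -241.6   20.5] turn rad 0.0 deg 0 toolY -72.4 j7 -0.06 pos [ 196.2 -619.3  200.3] t 0.2
[[0.95, 0.3, -0.0], [0.3, -0.95, 0.0], [-0.0, -0.0, -1.0]]
{'fx': 297.3186396354542, 'fy': 297.3186396354542, 'cx': 256.9462459704323, 'cy': 190.74425148028863, 'T_tool_cam': array([[-7.59871180e-04, -9.52359306e-01, -3.04977334e-01,
         8.48129120e-02],
       [ 9.99998944e-01, -3.45886828e-04, -1.41145518e-03,
         7.02007692e-04],
       [ 1.23872483e-03, -3.04978084e-01,  9.52358564e-01,
        -1.83314416e-01],
       [ 0.00000000e+00,  0.00000000e+00,  0.00000000e+00,
         1.00000000e+00]])}
```

```bash
python3 -m crank '[[[33,-15,1,0,-1],[33,-15,1,0,-1],[33,-15,1,0,-1],[33,-15,1,0,-1],[33,-15,1,0,-1],[33,-15,1,0,-1],[33,-15,1,0,-1],[33,-15,1,0,-1],[33,-15,1,0,-1],[33,-15,1,0,-1]]]' 30
python3 -c "
from h import *
go(628,-229,180)"
```

```text
time: 1.08
position: [0.4666, -0.3757, 0.1911]
tool_rot: [3.104, 0.48, 0.0]
ft_force: [0.1, 0.1, -0.5]
grip_width: 1.0
grip_force: 0.0
shift [198.1 -91.1  11. ] turn rad 0.0 deg 0 toolY -72.4 j7 -0.68 pos [ 466.6 -375.7  191.1] t 1.0833
```

```bash
python3 -m crank '[[[33,-15,2,0,-1],[33,-15,2,0,-1],[33,-15,2,0,-1],[33,-15,2,0,-1],[33,-15,2,0,-1],[33,-15,1,0,-1],[0,0,0,0,-1],[0,0,0,0,-1]]]'
python3 - <<'E'
from h import *
im=grab('wrist');cv2.imwrite('pics/w1.png',im['pixels'][:,:,::-1])
go(628,-229,180)
for k in blobs(im,'blue',200): print(k.mean(0),cv2.contourArea(k),rect(cast(im,k,.04)))
E
```

```text
time: 1.75
position: [0.6286, -0.2278, 0.1793]
tool_rot: [-3.101, -0.488, 0.0]
ft_force: [-0.3, 0.4, -1.0]
grip_width: 0.996
grip_force: 0.0
shift [ 1.2 -1.4 -0.6] turn rad 0.0 deg 0 toolY -72.3 j7 -1.05 pos [ 627.3 -230.7  179.4] t 1.8
[252.20588235 174.58823529] 996.0 (array([ 627.2, -222.4]), 40.6, 40.5, 17.9)
```

View pics/w1.png

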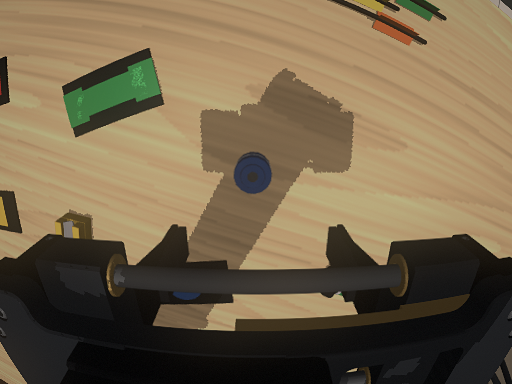

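The weight is at (252,174), seen slightly from above and outward. The green mat is at (112,92) and the blue mat is partly hidden by the gripper.

```bash
cat >> h.py <<'E'
def weight(im):
    "weight centre from far edge of the body rim (z=.036) and sideways extremes"
    k=min(blobs(im,'blue',200),key=lambda k:abs(k.mean(0)-[256,190]).sum());P=cast(im,k,.036)*1000
    s,M=tool();ex,ey=M[:2,0],M[:2,1];a,b=P@ex,P@ey
    return (a.min()+22)*ex+(b.min()+b.max())/2*ey, np.ptp(a),np.ptp(b)
E
python3 - <<'E'
from h import *
for i in range(3):
    im=grab('wrist');c,w,h=weight(im);print(c.round(1),w,h,tool()[0]['position']*1000)
go(c[0],c[1],18)
E
```

```text
[ 626.6 -222.8] 42.22812055802518 41.02613159624218 [ 626.52389912 -232.37688007  179.61437302]
[ 627.7 -222.8] 40.98947889663259 40.96673999574051 [ 626.1510314  -233.23570713  179.75219871]
[ 627.  -222.6] 42.143213512335365 40.99497964340179 [ 626.06722952 -233.5623465   179.95654861]
shift [  4.3 -10.3 161.9] turn rad 0.0 deg 0 toolY -72.6 j7 -1.05 pos [ 626.1 -233.6  180. ] t 1.95
```

```bash
python3 -m crank '[[[4,-10,20,0,-1],[0,0,30,0,-1],[0,0,30,0,-1],[0,0,30,0,-1],[0,0,25,0,-1],[0,0,0,0,-1],[0,0,0,0,-1],[0,0,0,0,-1]]]'
python3 -c "
from h import *
go(627,-222.7,6)"
```

```text
time: 2.62
position: [0.6287, -0.222, 0.0469]
tool_rot: [3.103, 0.477, 0.003]
ft_force: [1.1, -0.5, 0.3]
grip_width: 1.002
grip_force: 0.0
shift [-1.9  0.  40.9] turn rad 0.0 deg 0 toolY -72.5 j7 -1.1 pos [ 628.7 -222.    46.9] t 2.6167
```

```bash
python3 -m crank '[[[-2,0,15,0,-1],[0,0,15,0,-1],[0,0,10,0,-1],[0,0,0,0,-1],[0,0,0,0,1],[0,0,0,0,1],[0,0,0,0,1],[0,0,0,0,1],[0,0,0,0,1],[0,0,0,0,1]]]' 30
python3 -m crank '[[[0,0,0,0,1],[0,0,0,0,1],[0,0,0,0,1],[0,0,-10,0,1],[0,0,-25,0,1],[0,0,-25,0,1],[0,0,-25,0,1],[0,0,0,0,1],[0,0,0,0,1]]]'
python3 -c "
from h import *
go(426,-181.5,70)"
```

```text
time: 3.45
position: [0.6262, -0.2214, 0.0053]
tool_rot: [3.104, 0.48, 0.001]
ft_force: [1.3, -0.9, 0.4]
grip_width: 0.63
grip_force: 0.0
time: 4.2
position: [0.6269, -0.2212, 0.0914]
tool_rot: [3.104, 0.48, 0.003]
ft_force: [-0.6, 0.1, -4.6]
grip_width: 0.49
grip_force: 30.0
shift [-179.5  -98.6   20.9] turn rad 0.0 deg 0 toolY -72.4 j7 -1.08 pos [ 626.9 -221.2   91.4] t 4.2
```

```bash
python3 -m crank '[[[-30,-3,-3,0,1],[-30,-3,-3,0,1],[-30,-3,-3,0,1],[-30,-3,-3,0,1],[-30,-3,-3,0,1],[-30,-3,-3,0,1],[0,0,0,0,1],[0,0,0,0,1],[0,0,0,0,1],[0,0,0,0,1]]]'
python3 - <<'E'
from h import *
im=grab('wrist');cv2.imwrite('pics/w2.png',im['pixels'][:,:,::-1])
for k in blobs(im,'blue',200): print(k.mean(0),cv2.contourArea(k),rect(cast(im,k,.005)),cv2.boundingRect(k))
go(426,-181.5,70)
E
```

```text
time: 5.03
position: [0.4495, -0.2575, 0.1071]
tool_rot: [-3.103, -0.482, 0.001]
ft_force: [0.5, -0.1, -2.7]
grip_width: 0.494
grip_force: 30.0
[257.91642651 228.31412104] 3882.5 (array([ 395.2, -274.7]), 85.4, 79.6, 17.7) (221, 198, 73, 72)
[176.3877551  182.68707483] 2090.5 (array([ 425.7, -177.8]), 55.6, 54.9, -73.6) (151, 157, 52, 52)
shift [  0.5 -79.5  37.4] turn rad 0.0 deg 0 toolY -72.3 j7 -0.83 pos [ 449.7 -257.5  107.3] t 5.0833
```

View pics/w2.png

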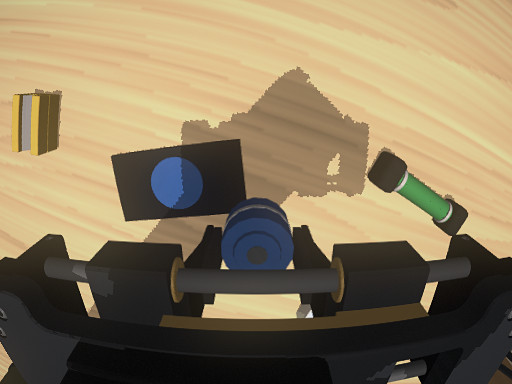

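The blue disc is at (176,183), the held weight at (258,228), the V-block at (37,122) and the stabiliser at (420,190).

```bash
python3 -m crank '[[[0,-20,10,0,1],[0,-30,20,0,1],[0,-27,20,0,1],[0,-4,20,0,1],[0,0,0,0,1],[0,0,0,0,1],[0,0,0,0,1],[0,0,0,0,1]]]'
python3 - <<'E'
from h import *
im=grab('wrist');cv2.imwrite('pics/w3.png',im['pixels'][:,:,::-1])
go(425.7,-179.3,10.5)
E
```

```text
time: 5.75
position: [0.4263, -0.1827, 0.0394]
tool_rot: [3.103, 0.478, 0.004]
ft_force: [1.0, -2.0, -2.4]
grip_width: 0.491
grip_force: 30.0
shift [ 0.5 -3.3 28.8] turn rad 0.0 deg 0 toolY -72.5 j7 -0.96 pos [ 426.1 -182.6   39.3] t 5.8
```

View pics/w3.png

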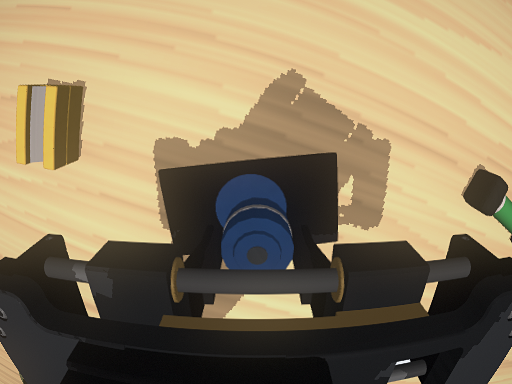

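Disc at columns 216–287 (centre about 251), top edge at row 174. The held weight is centred at column 257, so the disc is about 4 mm to tool −y.

```bash
cat >> h.py <<'E'
def disc(im,rows):
    "disc centre (z=.005) from the contour points above image row, least-squares circle r=28"
    from scipy.optimize import least_squares
    k=max(blobs(im,'blue',200),key=len);k=k[k[:,1]<rows];P=cast(im,k,.005)*1000
    r=least_squares(lambda c:np.linalg.norm(P-c,axis=1)-28,P.mean(0)-[20,0]);return r.x.round(1),np.abs(r.fun).mean().round(2)
E
python3 - <<'E'
from h import *
im=grab('wrist');c,e=disc(im,198);print(c,e);go(*c,10.5)
E
```

```text
[ 425.5 -178.1] 0.18
shift [ 1.  -4.3 28.6] turn rad 0.0 deg 0 toolY -72.5 j7 -0.96 pos [ 425.8 -182.5   39.2] t 5.85
```

```bash
python3 -m crank '[[[1,-4,8,0,1],[0,0,8,0,1],[0,0,6,0,1],[0,0,4,0,1],[0,0,2,0,1],[0,0,0,0,1],[0,0,0,0,1],[0,0,0,0,1]]]'
python3 -c "
from h import *
im=grab('wrist');print(disc(im,180))
go(425.5,-178.1,10.3)"
```

```text
time: 6.52
position: [0.4235, -0.1768, 0.01]
tool_rot: [-3.104, -0.48, 0.003]
ft_force: [-5.4, 2.1, 4.9]
grip_width: 0.493
grip_force: 30.0h.py:42: RuntimeWarning: Mean of empty slice.
  r=least_squares(lambda c:np.linalg.norm(P-c,axis=1)-28,P.mean(0)-[20,0]);return r.x.round(1),np.abs(r.fun).mean().round(2)
  ret = um.true_divide(
Traceback (most recent call last):
  File "h.py", line 42, in disc
    r=least_squares(lambda c:np.linalg.norm(P-c,axis=1)-28,P.mean(0)-[20,0]);return r.x.round(1),np.abs(r.fun).mean().round(2)
ValueError: Initial guess is outside of provided bounds
```

Contact made gently (~5 N). Release, rise, back off and check.

```bash
python3 -m crank '[[[0,0,0,0,0.3],[0,0,0,0,-1],[0,0,0,0,-1],[0,0,0,0,-1],[0,0,0,0,-1],[0,0,-10,0,-1],[0,0,-30,0,-1],[0,0,-30,0,-1],[0,0,-30,0,-1],[0,0,-30,0,-1]]]'
python3 -m crank '[[[0,40,0,0,-1],[0,40,0,0,-1],[0,0,0,0,-1],[0,0,0,0,-1],[0,0,0,0,-1]]]'
python3 - <<'E'
from h import *
im=grab('wrist');p=im['pixels'][:,:,::-1]
k=min(blobs(im,'blue',400),key=lambda k:abs(k.mean(0)-[190,200]).sum());x,y,w,h=cv2.boundingRect(k);print(x,y,w,h)
cv2.imwrite('pics/w4.png',cv2.resize(p[y-30:y+h+30,x-40:x+w+40],None,fx=4,fy=4))
go(500,-100,10)
E
```

```text
time: 7.4
position: [0.4245, -0.1771, 0.1422]
tool_rot: [3.104, 0.48, 0.002]
ft_force: [1.1, -0.1, 0.3]
grip_width: 0.986
grip_force: 0.0
time: 7.82
position: [0.4484, -0.2529, 0.14]
tool_rot: [-3.104, -0.48, -0.0]
ft_force: [-0.5, -0.0, -0.6]
grip_width: 1.004
grip_force: 0.0
159 151 53 56
shift [  95.3 -129.4  130.1] turn rad 0.0 deg 0 toolY -72.4 j7 -0.83 pos [ 448.4 -252.3  140. ] t 7.8667
```

View pics/w4.png

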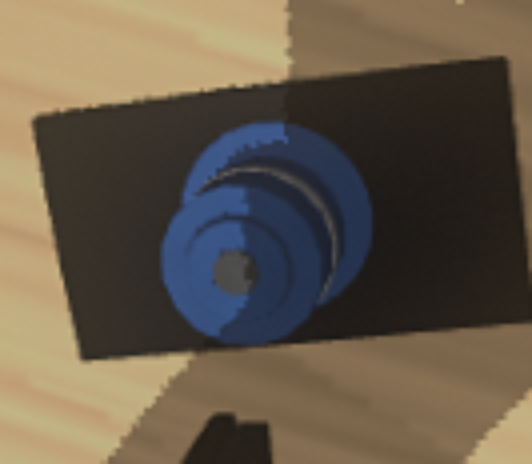

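```bash
python3 - <<'E'
from h import *
im=grab('wrist');print('hub',cast(im,[119-.5+235/4,121-.5+272/4],.040)*1000,'disc',cast(im,[119-.5+278/4,121-.5+216/4],.005)*1000)
P=cast(im,np.array([[33,118],[506,58],[532,318],[83,358]])/4+[118.5,120.5],.005)*1000
print(rect(P),P.round())
E
```

```text
hub [[ 420.46171143 -175.83093789]] disc [[ 426.9533137  -177.78515594]]
(array([ 426705.2, -177391.7]), 138443.1, 74451.8, -66.9) [[ 434.  -99.]
 [ 488. -226.]
 [ 420. -255.]
 [ 365. -129.]]
```

```bash
python3 -m crank '[[[8,-39.5,0,0,-1],[8,-39.5,0,0,-1],[8,-39.5,0,0,-1],[7,-39.5,0,0,-1],[0,0,0,0.12,-1],[0,0,0,0.12,-1],[0,0,0,0.12,-1],[0,0,0,0.12,-1],[0,0,0,0.12,-1],[0,0,0,0.12,-1]]]'
python3 -m crank '[[[0,0,0,0.12,-1],[0,0,0,0.12,-1],[0,0,0,0.12,-1],[0,0,0,0.12,-1],[0,0,0,0.12,-1],[0,0,0,0.12,-1],[0,0,0,0.12,-1],[0,0,0,0.12,-1],[0,0,0,0,-1],[0,0,0,0,-1]]]'
python3 - <<'E'
from h import *
im=grab('wrist');p=im['pixels'][:,:,::-1]
k=max(blobs(im,'blue',400),key=cv2.contourArea);x,y,w,h=cv2.boundingRect(k);print(x,y,w,h)
cv2.imwrite('pics/w5.png',cv2.resize(p[y-30:y+h+30,x-40:x+w+40],None,fx=4,fy=4))
print(cast(im,[x-40,y-30],.005))
go(426,-177,10)
E
```

```text
time: 8.75
position: [0.4299, -0.0923, 0.1401]
tool_rot: [3.073, -0.65, 0.0]
ft_force: [0.5, -0.6, 0.4]
grip_width: 0.995
grip_force: 0.0
time: 9.58
position: [0.4297, -0.094, 0.1413]
tool_rot: [-2.51, 1.889, -0.005]
ft_force: [0.3, -0.5, -0.8]
grip_width: 1.0
grip_force: 0.0
257 78 56 53
[[ 0.50985758 -0.2175216 ]]
shift [ 78.4  26.9 131.3] turn rad 0.0 deg 0 toolY -163.9 j7 -2.64 pos [429.8 -94.  141.2] t 9.6333
```

View pics/w5.png

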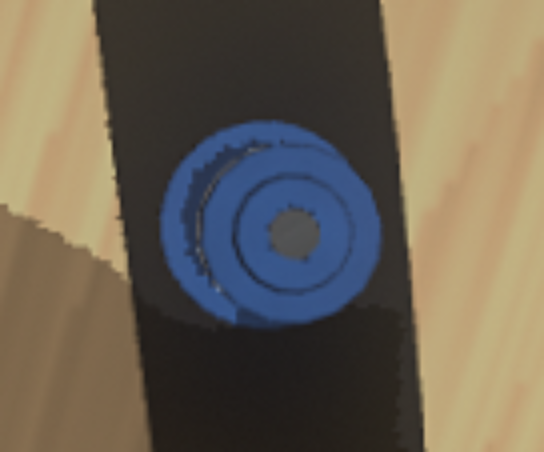

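The silhouette disc is centred near crop (264,224) and the weight's hub near (294,234). A small offset remains, and j7 is near its limit.

```bash
python3 - <<'E'
from h import *
im=grab('wrist');o=np.array([216.5,47.5])
print('hub',cast(im,o+[294/4,234/4],.040)*1000,'disc',cast(im,o+[264/4,224/4],.005)*1000, 'cam',im['T'][:3,3])
P=cast(im,o+np.array([[161,228],[264,121],[240,327]])/4,.005)*1000
print(P, np.linalg.norm(P-cast(im,o+[264/4,224/4],.005)*1000,axis=1))
E
```

```text
hub [[ 421.89964987 -177.59913309]] disc [[ 426.49657907 -178.06898911]] cam [ 0.45320372 -0.17559786  0.32470821]
[[ 452.43047028 -169.26905641]
 [ 434.35535764 -204.72129076]
 [ 424.6866496  -149.52763792]] [27.38622882 27.78678794 28.59868131]
```

```bash
python3 -m crank '[[[0,0,0,-0.12,-1],[0,0,0,-0.12,-1],[0,0,0,-0.06,-1],[0,0,0,0,-1],[0,0,0,0,-1],[0,0,0,0,-1]]]'
python3 -c "
from h import *
go(421.5,-177.3,11)"
```

```text
time: 10.18
position: [0.4302, -0.0932, 0.1412]
tool_rot: [-2.763, 1.494, -0.004]
ft_force: [0.3, 0.3, -0.1]
grip_width: 1.001
grip_force: 0.0
shift [ 65.4  53.6 130.2] turn rad 0.0 deg 0 toolY -146.8 j7 -2.35 pos [430.2 -93.2 141.2] t 10.1833
```

```bash
python3 -m crank '[[[22,18,0,0,-1],[22,18,0,0,-1],[21,18,0,0,-1],[0,0,30,0,-1],[0,0,30,0,-1],[0,0,20,0,-1],[0,0,0,0,-1],[0,0,0,0,-1],[0,0,0,0,-1]]]'
python3 -c "
from h import *
go(421.5,-177.3,11)"
```

```text
time: 10.93
position: [0.4219, -0.1778, 0.0624]
tool_rot: [-2.763, 1.493, -0.007]
ft_force: [-0.0, -0.2, 0.5]
grip_width: 1.001
grip_force: 0.0
shift [-0.8  0.2 51.4] turn rad 0.0 deg 0 toolY -146.8 j7 -2.25 pos [ 421.9 -177.8   62.4] t 10.9333
```

```bash
python3 -m crank '[[[0,0,20,0,-1],[0,0,20,0,-1],[0,0,11,0,-1],[0,0,0,0,-1],[0,0,0,0,1],[0,0,0,0,1],[0,0,0,0,1],[0,0,0,0,1],[0,0,0,0,1],[0,0,0,0,1]]]' 30
python3 -m crank '[[[0,0,0,0,1],[0,0,0,0,1],[0,0,0,0,1],[0,0,0,0,1],[0,0,-5,0,1],[0,0,0,0,1],[0,0,0,0,1]]]'
python3 -c "
from h import *
go(426.7,-177.7,11)"
```

```text
time: 11.77
position: [0.4213, -0.1778, 0.0106]
tool_rot: [-2.763, 1.493, -0.005]
ft_force: [-0.0, -0.3, -0.3]
grip_width: 0.633
grip_force: 0.0
time: 12.35
position: [0.4205, -0.1776, 0.015]
tool_rot: [-2.763, 1.493, -0.003]
ft_force: [-0.7, -1.1, -3.4]
grip_width: 0.488
grip_force: 30.0
shift [ 3.5 -5.1  4. ] turn rad 0.0 deg 0 toolY -146.8 j7 -2.3 pos [ 420.5 -177.6   15. ] t 12.35
```

```bash
python3 -m crank '[[[3.5,-5,0,0,1],[0,0,0,0,1],[0,0,0,0,1],[0,0,3,0,1],[0,0,2,0,1],[0,0,0,0,1],[0,0,0,0,1]]]'
python3 -m crank '[[[0,0,0,0,0.3],[0,0,0,0,-1],[0,0,0,0,-1],[0,0,0,0,-1],[0,0,0,0,-1],[0,0,-10,0,-1],[0,0,-30,0,-1],[0,0,-30,0,-1],[0,0,-30,0,-1],[0,0,-30,0,-1]]]'
python3 -m crank '[[[-40,0,0,0,-1],[-40,0,0,0,-1],[0,0,0,0,-1],[0,0,0,0,-1],[0,0,0,0,-1]]]'
python3 - <<'E'
from h import *
im=grab('wrist');p=im['pixels'][:,:,::-1]
k=max(blobs(im,'blue',400),key=cv2.contourArea);x,y,w,h=cv2.boundingRect(k);print(x,y,w,h)
cv2.imwrite('pics/w6.png',cv2.resize(p[y-30:y+h+30,x-40:x+w+40],None,fx=4,fy=4))
go(480,441,100,-101)
E
```

```text
time: 12.93
position: [0.427, -0.1778, 0.0104]
tool_rot: [-2.763, 1.493, -0.003]
ft_force: [-0.6, 0.5, 1.1]
grip_width: 0.491
grip_force: 30.0
time: 13.77
position: [0.4268, -0.1775, 0.1424]
tool_rot: [-2.763, 1.492, -0.005]
ft_force: [0.3, -0.5, -0.4]
grip_width: 0.989
grip_force: 0.0
time: 14.18
position: [0.3834, -0.1114, 0.1409]
tool_rot: [-2.764, 1.493, -0.007]
ft_force: [0.3, 0.8, 0.2]
grip_width: 0.997
grip_force: 0.0
233 79 53 52
shift [-409.7 -383.2   40.4] turn rad -0.799 deg -45.8 toolY -146.8 j7 -2.22 pos [ 383.5 -111.6  140.6] t 14.2333
```

View pics/w6.png

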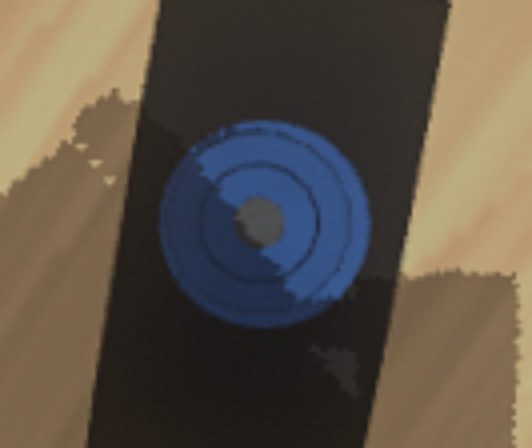

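The weight is concentric with its silhouette: hub (260,221) against disc (265,224) in the crop. Next is the hex set, so I unwind the wrist first.

```bash
python3 -m crank '[[[0,0,0,-0.12,-1],[0,0,0,-0.12,-1],[0,0,0,-0.12,-1],[0,0,0,-0.12,-1],[0,0,0,-0.12,-1],[0,0,0,-0.12,-1],[0,0,0,-0.12,-1],[0,0,0,-0.12,-1],[0,0,0,-0.12,-1],[0,0,0,-0.12,-1]]]' >/dev/null
python3 -m crank '[[[0,0,0,-0.12,-1],[0,0,0,-0.12,-1],[0,0,0,-0.12,-1],[0,0,0,-0.12,-1],[0,0,0,-0.12,-1],[0,0,0,-0.12,-1],[0,0,0,-0.12,-1],[0,0,0,-0.12,-1],[0,0,0,-0.12,-1],[0,0,0,-0.12,-1]]]' >/dev/null
python3 -m crank '[[[0,0,0,-0.12,-1],[0,0,0,-0.12,-1],[0,0,0,-0.12,-1],[0,0,0,-0.12,-1],[0,0,0,-0.12,-1],[0,0,0,-0.12,-1],[0,0,0,0,-1],[0,0,0,0,-1]]]'
python3 -c "
from h import *
go(565,425,150,79)"
```

```text
time: 16.57
position: [0.3832, -0.1113, 0.1397]
tool_rot: [1.528, 2.743, 0.002]
ft_force: [0.3, 0.4, 0.0]
grip_width: 1.0
grip_force: 0.0
shift [360.4 436.8  -9.6] turn rad -0.825 deg -47.3 toolY 31.7 j7 0.83 pos [ 383.2 -111.3  139.7] t 16.5667
```

```bash
python3 -m crank '[[[24,29,-1,0,-1],[24,29,-1,0,-1],[24,29,-1,0,-1],[24,29,-1,0,-1],[24,29,-1,0,-1],[24,29,-1,0,-1],[24,29,-1,0,-1],[24,29,-1,0,-1],[24,29,-1,0,-1],[24,29,-1,0,-1]]]'
python3 -m crank '[[[24,29,0,0,-1],[24,29,0,0,-1],[24,29,0,0,-1],[24,29,0,0,-1],[24,29,0,0,-1],[0,0,0,-0.12,-1],[0,0,0,-0.12,-1],[0,0,0,-0.12,-1],[0,0,0,-0.12,-1],[0,0,0,-0.12,-1]]]'
python3 -m crank '[[[0,0,0,-0.12,-1],[0,0,0,-0.11,-1],[0,0,0,0,-1],[0,0,0,0,-1],[0,0,0,0,-1]]]'
python3 - <<'E'
from h import *
im=grab('wrist')
for k in blobs(im,'red',200): print(k.mean(0),cv2.contourArea(k),rect(cast(im,k,.03)))
cv2.imwrite('pics/w7.png',im['pixels'][:,:,::-1])
go(565,425,150,79)
E
```

```text
time: 17.4
position: [0.5028, 0.2476, 0.1502]
tool_rot: [1.529, 2.742, 0.002]
ft_force: [0.6, -0.7, 0.0]
grip_width: 0.997
grip_force: 0.0
time: 18.23
position: [0.5618, 0.4246, 0.1494]
tool_rot: [0.641, 3.074, -0.0]
ft_force: [-0.3, -0.1, -0.1]
grip_width: 0.999
grip_force: 0.0
time: 18.65
position: [0.5615, 0.4246, 0.1499]
tool_rot: [0.294, 3.126, -0.0]
ft_force: [0.1, -0.2, 0.2]
grip_width: 1.0
grip_force: 0.0
[262.39917695  98.32098765] 2807.5 (array([480.2, 445.5]), 97.9, 31.0, -11.0)
[143.16911765 238.69117647] 1341.0 (array([609. , 275.2]), 89.4, 38.2, -62.4)
shift [-3.5  0.9  0.1] turn rad 0.006 deg 0.3 toolY 79.3 j7 0.41 pos [561.4 424.7 150.1] t 18.7
```

View pics/w7.png

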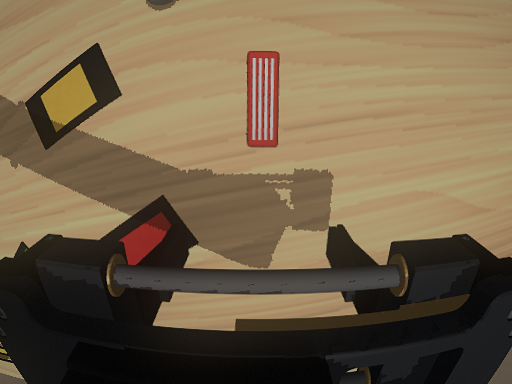

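Hex set at (262,99), axis along image vertical. Red mat partly visible at (150,240), yellow mat at (70,97).

```bash
python3 -c "
from h import *
go(480.2,445.5,60,79)"
python3 -m crank '[[[30,0,0,0,-1],[30,0,30,0,-1],[21,-4,30,0,-1],[0,0,30,0,-1],[0,0,0,0,-1],[0,0,0,0,-1],[0,0,0,0,-1],[0,0,0,0,-1]]]'
python3 -c "
from h import *
go(480.2,445.5,4,79)"
```

```text
shift [83.8  5.4 89.9] turn rad 0.006 deg 0.3 toolY 79.3 j7 0.41 pos [561.4 424.7 150.1] t 18.7
time: 19.37
position: [0.4836, 0.4366, 0.0631]
tool_rot: [0.289, 3.123, 0.004]
ft_force: [-0.1, 0.5, -0.6]
grip_width: 1.001
grip_force: 0.0
shift [ 5.2  8.  59.1] turn rad 0.007 deg 0.4 toolY 79.4 j7 0.28 pos [483.6 436.6  63.1] t 19.3667
```

```bash
python3 -m crank '[[[5,8,20,0,-1],[0,0,20,0,-1],[0,0,19,0,-1],[0,0,0,0,-1],[0,0,0,0,-1],[0,0,0,0,1],[0,0,0,0,1],[0,0,0,0,1],[0,0,0,0,1],[0,0,0,0,1]]]' 30
python3 -m crank '[[[0,0,0,0,1],[0,0,0,0,1],[0,0,0,0,1],[0,0,0,0,1],[0,0,0,0,1],[0,0,0,0,1],[0,0,0,0,1]]]'
python3 -m crank '[[[0,0,-10,0,1],[0,0,-25,0,1],[0,0,-25,0,1],[0,0,-25,0,1],[0,0,-20,0,1],[0,0,0,0,1],[0,0,0,0,1]]]'
python3 -c "
from h import *
go(628,253,110,21)"
```

```text
time: 20.2
position: [0.4786, 0.4445, 0.0024]
tool_rot: [0.286, 3.125, 0.001]
ft_force: [0.0, -0.6, 0.0]
grip_width: 0.707
grip_force: 0.0
time: 20.78
position: [0.4782, 0.4446, 0.0018]
tool_rot: [0.286, 3.126, 0.001]
ft_force: [0.5, 0.6, -0.3]
grip_width: 0.361
grip_force: 30.0
time: 21.37
position: [0.4783, 0.4447, 0.108]
tool_rot: [0.286, 3.124, 0.002]
ft_force: [0.6, -0.1, -1.3]
grip_width: 0.36
grip_force: 30.0
shift [-182.  -161.3   -1.5] turn rad 1.022 deg 58.5 toolY 79.5 j7 0.29 pos [478.3 444.7 108. ] t 21.3667
```

```bash
python3 -m crank '[[[-33,-20,0,0,1],[-33,-20,0,0,1],[-33,-20,0,0,1],[-33,-20,0,0,1],[-33,-20,0,0,1],[-33,-20,0,0,1],[-33,-20,0,0,1],[-33,-20,0,0,1],[0,0,0,0,1],[0,0,0,0,1]]]'
python3 -m crank '[[[0,0,0,0,1],[0,0,0,0,1]]]'
python3 - <<'E'
from h import *
im=grab('wrist')
for k in blobs(im,'red',200): print(k.mean(0),cv2.contourArea(k),rect(cast(im,k,.005)),rect(cast(im,k,.136)))
cv2.imwrite('pics/w8.png',im['pixels'][:,:,::-1])
go(628,253,110,21)
E
```

```text
time: 22.2
position: [0.7099, 0.234, 0.104]
tool_rot: [-0.297, -3.127, 0.005]
ft_force: [-1.3, -0.1, -1.6]
grip_width: 0.36
grip_force: 30.0
time: 22.37
position: [0.7066, 0.2408, 0.1062]
tool_rot: [0.282, 3.129, 0.0]
ft_force: [0.7, 0.8, -1.0]
grip_width: 0.36
grip_force: 30.0
[257.54480287 102.98924731] 5410.5 (array([628.2, 255. ]), 113.2, 45.9, -68.4) (array([626.3, 255.1]), 61.1, 24.7, -68.4)
[256.6759348  217.87823586] 3624.5 (array([738.8, 235. ]), 135.4, 57.7, -11.2) (array([685.9, 244.3]), 73.1, 31.1, -11.2)
[256.58947368 301.61578947] 482.0 (array([852.7, 213.7]), 56.6, 25.7, 79.9) (array([747.4, 232.8]), 30.5, 13.9, 79.9)
shift [79.6 -2.2 -3.4] turn rad 1.025 deg 58.7 toolY 79.7 j7 0.73 pos [706.7 241.  106.7] t 22.4167
```

View pics/w8.png

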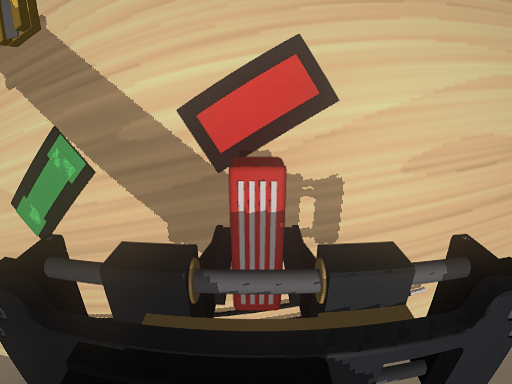

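The red silhouette is at (258,103), axis tilted. The held bar runs from row 158 to row 310, with its top edge at the near end around row 167.

```bash
python3 - <<'E'
from h import *
im=grab('wrist');p=im['pixels'];print(p[150:175,257].tolist());print(p[300:316,257].tolist())
s,M=tool();t=s['position'][:2]*1000
for uv,z in(((257,167),.135),((257,157.5),.105),((257,309.5),.135)): print((cast(im,uv,z)[0]*1000-t)@M[:2,:2])
E
```

```text
[[227, 191, 141], [188, 156, 115], [141, 112, 83], [144, 115, 86], [144, 115, 86], [143, 116, 86], [126, 91, 68], [97, 50, 39], [88, 36, 30], [90, 37, 31], [91, 39, 32], [91, 38, 31], [92, 38, 31], [93, 40, 33], [94, 39, 33], [87, 38, 32], [89, 39, 33], [145, 49, 42], [167, 55, 48], [173, 55, 49], [180, 57, 51], [187, 59, 53], [190, 59, 53], [191, 60, 54], [191, 61, 55]]
[[109, 34, 30], [109, 33, 30], [110, 35, 31], [110, 34, 30], [109, 34, 31], [110, 34, 31], [110, 35, 31], [110, 34, 31], [111, 34, 31], [109, 34, 30], [70, 27, 25], [17, 16, 18], [221, 187, 138], [214, 179, 132], [210, 172, 127], [208, 170, 126]]
[47.8419953  -0.30004075]
[46.97237184 -0.2518093 ]
[-48.97454032  -0.3660118 ]
```

```bash
python3 -m crank '[[[0,0,0,0.113,1],[0,0,0,0.113,1],[0,0,0,0.113,1],[0,0,0,0.113,1],[0,0,0,0.113,1],[0,0,0,0.113,1],[0,0,0,0.113,1],[0,0,0,0.113,1],[0,0,0,0.11,1],[0,0,0,0,1]]]'
python3 -c "
from h import *
go(628,255.5,60,21.6)"
```

```text
time: 23.3
position: [0.7077, 0.2404, 0.1077]
tool_rot: [1.769, 2.593, 0.002]
ft_force: [0.2, -0.2, -0.8]
grip_width: 0.361
grip_force: 30.0
shift [ 43.2 -68.8  47.5] turn rad -0.003 deg -0.2 toolY 21.4 j7 -0.21 pos [707.7 240.4 107.7] t 23.3
```

```bash
python3 -m crank '[[[14,-23,5,0,1],[14,-23,10,0,1],[14,-22,15,0,1],[1,-1,17,0,1],[0,0,0,0,1],[0,0,0,0,1],[0,0,0,0,1],[0,0,0,0,1],[0,0,0,0,1]]]'
python3 - <<'E'
from h import *
go(628,255.5,6.8,21.6)
im=grab('wrist');cv2.imwrite('pics/w9.png',im['pixels'][60:330,120:400,::-1].repeat(2,0).repeat(2,1))
E
```

```text
time: 24.05
position: [0.6302, 0.2539, 0.0613]
tool_rot: [1.768, 2.593, 0.005]
ft_force: [0.1, -1.1, -1.0]
grip_width: 0.365
grip_force: 30.0
shift [ 2.3 -1.7 54.5] turn rad -0.003 deg -0.2 toolY 21.4 j7 -0.29 pos [630.2 253.9  61.3] t 24.05
```

View pics/w9.png

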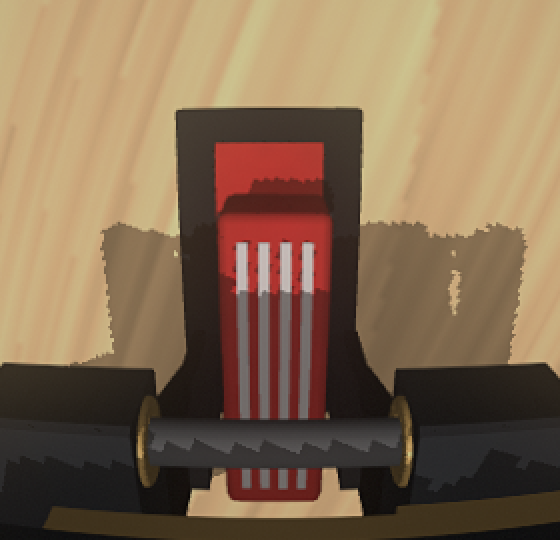

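Silhouette end edge at image row 131, centre column 254.8. The bar's centre column is 257, so it needs about −2 mm in tool y.

```bash
python3 - <<'E'
from h import *
im=grab('wrist');s,M=tool();t=s['position'][:2]*1000
f=lambda u,v,z:((cast(im,(u,v),z)[0]*1000-t)@M[:2,:2]).round(1)
print('sil end',f(254.75,131,.005),'bar top end',f(257,165.5,.0895),'bar other end',f(257,309.5,.0895))
go(628,255.5,6.8,21.6)
E
```

```text
sil end [57.7 -0.9] bar top end [48.4  0.5] bar other end [-49.1   0.5]
shift [ 2.1 -1.  54. ] turn rad -0.003 deg -0.2 toolY 21.4 j7 -0.29 pos [629.6 253.9  60.8] t 24.15
```

```bash
python3 -m crank '[[[2,-1.4,12,0,1],[0,0,12,0,1],[0,0,12,0,1],[0,0,10,0,1],[0,0,5,0,1],[0,0,2,0,1],[0,0,1,0,1],[0,0,0,0,1],[0,0,0,0,1],[0,0,0,0,1]]]'
python3 -c "
from h import *
go(628,255.5,6.8,21.6)"
```

```text
time: 24.98
position: [0.6256, 0.2545, 0.0067]
tool_rot: [1.769, 2.595, -0.003]
ft_force: [-5.1, -3.6, 7.5]
grip_width: 0.366
grip_force: 30.0
shift [ 0.   2.6 -0.1] turn rad -0.003 deg -0.2 toolY 21.4 j7 -0.32 pos [625.6 254.5   6.7] t 24.9833
```

```bash
python3 -m crank '[[[0,0,-4,0,1],[0,2,0,0,1],[0,0,0,0,1],[0,0,0,0,1],[0,0,0,0,1],[0,0,0,0,1]]]'
python3 -c "
from h import *
go(628,255.5,6.8,21.6)"
```

```text
time: 25.48
position: [0.6286, 0.2559, 0.0098]
tool_rot: [1.768, 2.594, 0.002]
ft_force: [-0.4, -0.1, -1.5]
grip_width: 0.359
grip_force: 30.0
shift [-0.2 -0.7  3. ] turn rad -0.003 deg -0.2 toolY 21.4 j7 -0.32 pos [628.6 255.9   9.8] t 25.4833
```

```bash
python3 -m crank '[[[0,-0.5,2.5,0,1],[0,0,0,0,1],[0,0,0,0,1],[0,0,0,0,1],[0,0,0,0,1]]]'
python3 -m crank '[[[0,0,0,0,0.6],[0,0,0,0,-1],[0,0,0,0,-1],[0,0,0,0,-1],[0,0,0,0,-1],[0,0,-10,0,-1],[0,0,-30,0,-1],[0,0,-30,0,-1],[0,0,-30,0,-1],[0,0,-30,0,-1]]]'
python3 -m crank '[[[-40,0,0,0,-1],[-40,0,0,0,-1],[0,0,0,0,-1],[0,0,0,0,-1],[0,0,0,0,-1]]]'
python3 - <<'E'
from h import *
im=grab('wrist');p=im['pixels'][:,:,::-1]
k=max(blobs(im,'red',400),key=cv2.contourArea);x,y,w,h=cv2.boundingRect(k);print(x,y,w,h)
cv2.imwrite('pics/w10.png',cv2.resize(p[y-25:y+h+25,x-40:x+w+40],None,fx=3,fy=3))
go(448,-3,150,-170)
E
```

```text
time: 25.9
position: [0.6282, 0.2558, 0.0077]
tool_rot: [1.768, 2.594, 0.002]
ft_force: [0.6, 0.8, -0.4]
grip_width: 0.361
grip_force: 30.0
time: 26.73
position: [0.6278, 0.256, 0.14]
tool_rot: [1.768, 2.594, 0.003]
ft_force: [0.7, 0.5, 0.7]
grip_width: 0.946
grip_force: 0.0
time: 27.15
position: [0.6571, 0.1813, 0.1383]
tool_rot: [1.77, 2.593, 0.003]
ft_force: [1.0, 1.6, 0.1]
grip_width: 0.997
grip_force: 0.0
235 51 43 105
shift [ -96.3 -262.1  -12.4] turn rad 0.201 deg 11.5 toolY 21.5 j7 -0.14 pos [656.6 182.7 138.3] t 27.2
```

View pics/w10.png

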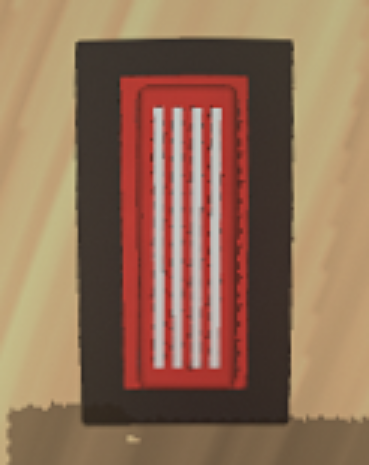

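The hex set sits inside its silhouette, aligned and centred within about 1.5 mm. Next the V-block.

```bash
python3 -m crank '[[[-19,-30,0,0,-1],[-19,-30,0,0,-1],[-19,-30,0,0,-1],[-19,-30,0,0,-1],[-19,-30,0,0,-1],[-19,-30,0,0,-1],[0,0,0,-0.12,-1],[0,0,0,-0.12,-1],[0,0,0,-0.12,-1],[0,0,0,-0.12,-1]]]' >/dev/null
python3 -m crank '[[[0,0,0,-0.12,-1],[0,0,0,-0.12,-1],[0,0,0,-0.12,-1],[0,0,0,-0.12,-1],[0,0,0,-0.12,-1],[0,0,0,-0.12,-1],[0,0,0,-0.12,-1],[0,0,0,-0.04,-1],[0,0,0,0,-1],[0,0,0,0,-1]]]'
cat >> h.py <<'E'
def vblock(im,z):
    "top-face rect: yellow contours merged, at height z"
    m=cv2.inRange(im['hsv'],(20,150,90),(33,255,255));m[230:]=0
    cs,_=cv2.findContours(m,cv2.RETR_EXTERNAL,cv2.CHAIN_APPROX_NONE);return [(k[:,0].mean(0).round(),cv2.contourArea(k),rect(cast(im,k[:,0],z))) for k in cs if cv2.contourArea(k)>150]
E
python3 - <<'E'
from h import *
im=grab('wrist');cv2.imwrite('pics/w11.png',im['pixels'][:,:,::-1])
for r in vblock(im,.038): print(r)
go(448,-3,60,100)
E
```

```text
time: 28.87
position: [0.5311, 0.011, 0.1376]
tool_rot: [-0.258, 3.128, -0.001]
ft_force: [-0.1, -0.6, 0.2]
grip_width: 0.997
grip_force: 0.0
(array([434., 114.]), 2250.5, (array([421.5, 186.8]), 68.7, 50.7, -75.6))
(array([280., 100.]), 713.0, (array([446.7,  18.6]), 62.8, 11.6, 7.1))
(array([246.,  99.]), 701.5, (array([450.6, -13.1]), 63.1, 11.2, 7.4))
shift [84.4  0.1 77.4] turn rad -0.01 deg -0.6 toolY 99.4 j7 1.55 pos [531.1  10.7 137.6] t 28.9167
```

View pics/w11.png

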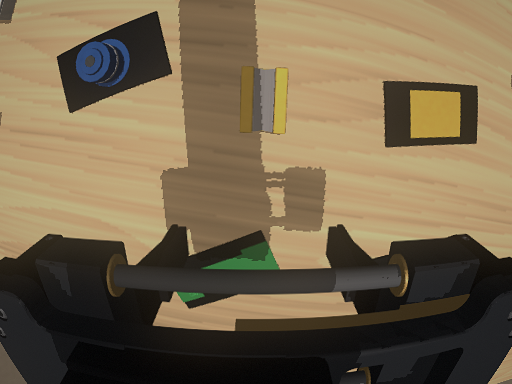

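V-block at (264,100), yellow strips at columns 246 and 280. Yellow mat at (433,114), and the weight is on its blue mat at upper left.

```bash
python3 -m crank '[[[30,2,0,0.037,-1],[30,2,20,0,-1],[22,2,28,0,-1],[0,0,28,0,-1],[0,0,0,0,-1],[0,0,0,0,-1],[0,0,0,0,-1],[0,0,0,0,-1]]]'
python3 -c "
from h import *
go(448.6,2.7,4,97.3)"
```

```text
time: 29.58
position: [0.4516, 0.0044, 0.0631]
tool_rot: [-0.199, 3.129, -0.0]
ft_force: [0.5, 0.1, 0.1]
grip_width: 1.003
grip_force: 0.0
shift [ 3.6 -1.2 59.1] turn rad -0.001 deg -0.0 toolY 97.3 j7 1.59 pos [451.6   4.4  63.1] t 29.5833
```

```bash
python3 -m crank '[[[3,-1,20,0,-1],[0,0,20,0,-1],[0,0,18,0,-1],[0,0,0,0,-1],[0,0,0,0,-1],[0,0,0,0,1],[0,0,0,0,1],[0,0,0,0,1],[0,0,0,0,1],[0,0,0,0,1]]]' 30
python3 -m crank '[[[0,0,0,0,1],[0,0,0,0,1],[0,0,0,0,1],[0,0,0,0,1],[0,0,0,0,1],[0,0,0,0,1]]]'
python3 -m crank '[[[0,0,-10,0,1],[0,0,-25,0,1],[0,0,-25,0,1],[0,0,-25,0,1],[0,0,-20,0,1],[0,0,0,0,1],[0,0,0,0,1]]]'
python3 -c "
from h import *
go(420,204,110,14.5)"
```

```text
time: 30.42
position: [0.4472, 0.0024, 0.0038]
tool_rot: [-0.198, 3.132, -0.002]
ft_force: [-0.5, 0.1, -0.6]
grip_width: 0.709
grip_force: 0.0
time: 30.92
position: [0.4468, 0.0026, 0.0033]
tool_rot: [-0.198, 3.133, -0.001]
ft_force: [-0.5, 1.5, 2.3]
grip_width: 0.503
grip_force: 30.0
time: 31.5
position: [0.4469, 0.0023, 0.1088]
tool_rot: [-0.198, 3.131, -0.003]
ft_force: [-0.6, -0.1, -3.5]
grip_width: 0.504
grip_force: 30.0
shift [  1.2 203.5  -1.6] turn rad 1.444 deg 82.7 toolY 97.2 j7 1.66 pos [446.9   2.3 108.8] t 31.5
```

```bash
python3 -m crank '[[[-14,34,0,0,1],[-14,34,0,0,1],[-14,34,0,0,1],[-14,34,0,0,1],[-14,34,0,0,1],[-14,34,0,0,1],[0,0,0,0,1],[0,0,0,0,1],[0,0,0,0,1],[0,0,0,0,1]]]'
python3 - <<'E'
from h import *
im=grab('wrist');cv2.imwrite('pics/w12.png',im['pixels'][:,:,::-1])
for r in vblock(im,.005): print(r)
go(420,204,110,14.5)
E
```

```text
time: 32.33
position: [0.5033, 0.2136, 0.1069]
tool_rot: [-0.196, 3.135, -0.003]
ft_force: [-0.2, -0.6, -3.4]
grip_width: 0.506
grip_force: 30.0
(array([259., 201.]), 1941.5, (array([528.5, 216.2]), 82.7, 49.8, -82.9))
(array([263.,  98.]), 4509.5, (array([418.4, 208.6]), 76.4, 56.2, -75.3))
shift [84.2  1.  -2.7] turn rad 1.442 deg 82.6 toolY 97.1 j7 1.04 pos [503.7 213.5 107.4] t 32.3833
```

```bash
python3 -m crank '[[[0,0,0,0.12,1],[0,0,0,0.12,1],[0,0,0,0.12,1],[0,0,0,0.12,1],[0,0,0,0.12,1],[0,0,0,0.12,1],[0,0,0,0.12,1],[0,0,0,0.12,1],[0,0,0,0.12,1],[0,0,0,0.12,1]]]'>/dev/null
python3 -m crank '[[[0,0,0,0.12,1],[0,0,0,0.12,1],[0,0,0,0,1],[0,0,0,0,1]]]'
python3 -c "
from h import *
go(417.9,210.3,40,14.7)"
```

```text
time: 33.55
position: [0.5042, 0.2142, 0.1084]
tool_rot: [1.914, 2.487, 0.002]
ft_force: [0.0, 0.5, -4.1]
grip_width: 0.505
grip_force: 30.0
shift [ 18.4 -84.6  68.1] turn rad 0.002 deg 0.1 toolY 14.8 j7 -0.33 pos [504.2 214.2 108.4] t 33.55
```

```bash
python3 -m crank '[[[6,-28,0,0,1],[6,-28,10,0,1],[6,-28,20,0,1],[0,0,20,0,1],[0,0,18,0,1],[0,0,0,0,1],[0,0,0,0,1],[0,0,0,0,1],[0,0,0,0,1],[0,0,0,0,1]]]'
python3 - <<'E'
from h import *
im=grab('wrist');s,M=tool();t=s['position'][:2]*1000
for r in vblock(im,.005): print(r)
# top contour of the visible silhouette: far edge in tool coordinates
k=cv2.inRange(im['hsv'],(20,150,60),(33,255,255));k[230:]=0
v,u=np.nonzero(k);P=(cast(im,np.c_[u,v],.005)*1000-t)@M[:2,:2]
a=P[(P[:,0]>35)&(P[:,0]<42)];print('far edge',np.percentile(P[:,0],99.5),'y span',a[:,1].min(),a[:,1].max())
go(417.9,210.3,8.3,14.7)
E
```

```text
time: 34.38
position: [0.4196, 0.2119, 0.0412]
tool_rot: [1.916, 2.486, 0.005]
ft_force: [-0.2, -0.4, -4.3]
grip_width: 0.5
grip_force: 30.0
(array([228., 216.]), 556.5, (array([399.2, 199.4]), 24.3, 17.0, -75.3))
(array([285., 210.]), 599.0, (array([443.6, 213.6]), 29.4, 17.0, -76.2))
(array([256., 183.]), 2016.5, (array([413.1, 232.3]), 58.0, 27.3, 14.6))
far edge 34.95859058092672 y span -28.799459572304926 -21.156112596501128
shift [-1.1 -1.9 32.8] turn rad 0.001 deg 0.0 toolY 14.7 j7 -0.37 pos [419.4 211.9  41.1] t 34.4333
```

```bash
python3 -m crank '[[[-1.2,-1.4,10,0,1],[0,0,10,0,1],[0,0,7,0,1],[0,0,3,0,1],[0,0,0,0,1],[0,0,0,0,1],[0,0,0,0,1],[0,0,0,0,1]]]'
python3 -c "
from h import *
go(418.3,210.3,8.3,14.7)"
```

```text
time: 35.1
position: [0.4176, 0.2102, 0.0103]
tool_rot: [1.916, 2.486, 0.003]
ft_force: [0.1, -0.4, -2.9]
grip_width: 0.504
grip_force: 30.0
shift [-0.   0.7  2. ] turn rad 0.001 deg 0.0 toolY 14.7 j7 -0.41 pos [417.6 210.2  10.3] t 35.1
```

```bash
python3 -m crank '[[[0,0.6,2,0,1],[0,0,0,0,1],[0,0,0,0,1],[0,0,0,0,1],[0,0,0,0,1]]]'
python3 -m crank '[[[0,0,0,0,0.3],[0,0,0,0,-1],[0,0,0,0,-1],[0,0,0,0,-1],[0,0,0,0,-1],[0,0,-10,0,-1],[0,0,-30,0,-1],[0,0,-30,0,-1],[0,0,-30,0,-1],[0,0,-30,0,-1]]]'
python3 -m crank '[[[-30,40,0,0,-1],[-30,20,0,0,-1],[0,0,0,0,-1],[0,0,0,0,-1],[0,0,0,0,-1]]]'
python3 - <<'E'
from h import *
im=grab('wrist');p=im['pixels'][:,:,::-1]
rs=vblock(im,.005);print(rs);x,y=max(rs,key=lambda r:r[1])[0].astype(int)
x0,y0=max(x-75,0),max(y-65,0);print(x0,y0);cv2.imwrite('pics/w13.png',cv2.resize(p[y0:y0+130,x0:x0+150],None,fx=4,fy=4))
go(497,-445,130,-11)
E
```

```text
time: 35.52
position: [0.4185, 0.2104, 0.0084]
tool_rot: [1.916, 2.486, 0.004]
ft_force: [0.4, 1.5, -0.2]
grip_width: 0.504
grip_force: 30.0
time: 36.35
position: [0.4173, 0.2104, 0.1402]
tool_rot: [1.916, 2.487, 0.003]
ft_force: [0.9, 0.2, -0.4]
grip_width: 0.988
grip_force: 0.0
time: 36.77
position: [0.4826, 0.171, 0.1384]
tool_rot: [1.918, 2.487, 0.002]
ft_force: [0.7, 0.1, -0.3]
grip_width: 1.0
grip_force: 0.0
[(array([211., 127.]), 1978.5, (array([417.3, 207.2]), 78.2, 58.6, -75.6))]
136 62
shift [-599.7 -143.4    8.3] turn rad 0.451 deg 25.8 toolY 14.8 j7 -0.2 pos [482.3 171.5 138.3] t 36.8167
```

View pics/w13.png

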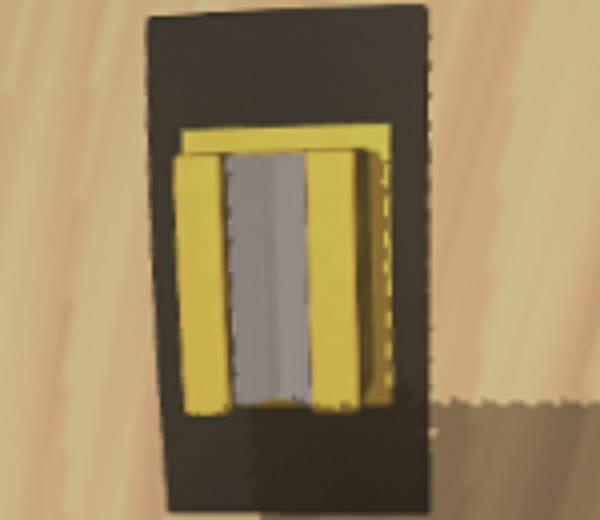

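V-block top face corners at crop (175,154),(357,150),(361,411),(185,413), mat corners at (148,17),(427,5),(431,513),(169,511). I cast both.

```bash
python3 - <<'E'
from h import *
im=grab('wrist');o=np.array([135.6,61.6])
f=lambda Q,z:rect(cast(im,o+np.array(Q)/4,z))
a=f([(175,154),(357,150),(361,411),(185,413)],.043);b=f([(148,17),(427,5),(431,513),(169,511)],.005);print(a,b,f([(182,128),(390,124),(393,400),(392,300)],.005))
E
```

```text
(array([419.5, 209.6]), 63.1, 43.6, -75.6) (array([418.5, 209.6]), 138.7, 75.2, -75.4) (array([431.8, 227.4]), 94.0, 44.5, -38.8)
```

```bash
python3 -m crank '[[[0,0,0,0.115,-1],[0,0,0,0.115,-1],[0,0,0,0.115,-1],[0,0,0,0.105,-1],[-38,7.3,0,0,-1],[-38,7.3,0,0,-1],[-38,7.3,0,0,-1],[-38,7.3,0,0,-1],[-38,7.3,0,0,-1],[-38,7.3,0,0,-1]]]'>/dev/null
python3 -m crank '[[[-38,7.3,0,0,-1],[-38,7.3,0,0,-1],[-38,7.3,0,0,-1],[-38,7.3,0,0,-1],[-38,7.3,0,0,-1],[-38,7.3,0,0,-1],[-38,7.3,0,0,-1],[-38,7.3,0,0,-1],[-38,7.3,0,0,-1],[-38,7.3,0,0,-1]]]'
python3 -m crank '[[[-38,7.3,0,0,-1],[-38,7.3,0,0,-1],[0,0,0,0,-1],[0,0,0,0,-1],[0,0,0,0,-1],[0,0,0,0,-1]]]'
python3 - <<'E'
from h import *
im=grab('wrist');cv2.imwrite('pics/w14.png',im['pixels'][:,:,::-1])
for k in blobs(im,'green',200): print(k.mean(0),cv2.contourArea(k),rect(cast(im,k,.02)))
m=(im['hsv'][:,:,2]<60).astype(np.uint8);m[225:]=0
for k in cv2.findContours(m,cv2.RETR_EXTERNAL,cv2.CHAIN_APPROX_NONE)[0]:
    if cv2.contourArea(k)>150: print('dark',k[:,0].mean(0).round(),cv2.contourArea(k),rect(cast(im,k[:,0],.036)))
go(497,-445,60,-11)
E
```

```text
time: 38.53
position: [0.4819, -0.4488, 0.1385]
tool_rot: [2.422, 1.999, 0.004]
ft_force: [0.7, 0.2, 0.4]
grip_width: 1.001
grip_force: 0.0
time: 39.03
position: [0.4828, -0.5233, 0.1387]
tool_rot: [2.421, 2.001, 0.005]
ft_force: [0.5, 0.6, -0.2]
grip_width: 1.001
grip_force: 0.0
[251.37569061  88.62983425] 1501.5 (array([ 496.1, -429.1]), 72.8, 22.5, 78.3)
dark [251. 142.] 716.5 (array([ 485.6, -479.7]), 34.1, 23.6, -11.2)
dark [252.  36.] 706.0 (array([ 506. , -379.7]), 34.9, 23.2, -11.2)
shift [79.7 -1.  79.1] turn rad 0.003 deg 0.1 toolY -10.9 j7 0.54 pos [ 482.7 -523.5  139. ] t 39.0833
```

View pics/w14.png

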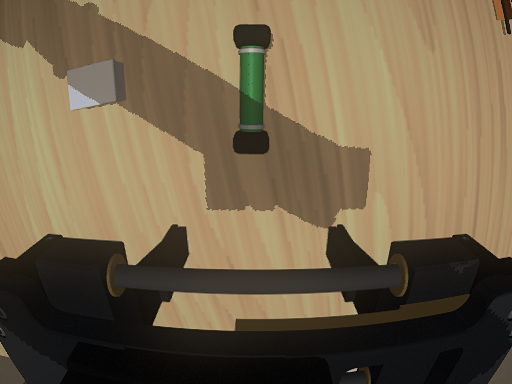

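Stabiliser at (251,88), end blocks at rows 36 and 142. The nock box at (97,85) is clear of the gripper.

```bash
python3 -c "
from h import *
go(495.9,-429.5,60,-11.4)"
python3 -m crank '[[[32,-2,0,0.009,-1],[32,-2,20,0,-1],[30,-1,29,0,-1],[0,0,29,0,-1],[0,0,0,0,-1],[0,0,0,0,-1],[0,0,0,0,-1],[0,0,0,0,-1]]]'
python3 -c "
from h import *
go(495.9,-429.5,3,-11.4)"
```

```text
shift [94.7 -5.  79.1] turn rad 0.01 deg 0.5 toolY -10.9 j7 0.54 pos [ 482.7 -523.5  139. ] t 39.0833
time: 39.75
position: [0.4959, -0.4352, 0.0632]
tool_rot: [2.431, 1.981, 0.003]
ft_force: [0.1, 0.0, 0.3]
grip_width: 0.996
grip_force: 0.0
shift [ 5.7 -1.5 60.2] turn rad -0.004 deg -0.2 toolY -11.6 j7 0.4 pos [ 495.9 -435.2   63.2] t 39.75
```

```bash
python3 -m crank '[[[5,-1,20,0,-1],[0,0,20,0,-1],[0,0,19,0,-1],[0,0,0,0,-1],[0,0,0,0,-1],[0,0,0,0,1],[0,0,0,0,1],[0,0,0,0,1],[0,0,0,0,1],[0,0,0,0,1]]]' 30
python3 -m crank '[[[0,0,0,0,1],[0,0,0,0,1],[0,0,0,0,1],[0,0,0,0,1],[0,0,0,0,1],[0,0,0,0,1],[0,0,0,0,1],[0,0,0,0,1]]]'
python3 -m crank '[[[0,0,-10,0,1],[0,0,-25,0,1],[0,0,-25,0,1],[0,0,-25,0,1],[0,0,-20,0,1],[0,0,0,0,1],[0,0,0,0,1]]]'
python3 -c "
from h import *
go(612,-85,110,-11)"
```

```text
time: 40.58
position: [0.4956, -0.4281, 0.0023]
tool_rot: [2.432, 1.984, 0.003]
ft_force: [-0.6, -0.1, -0.6]
grip_width: 0.705
grip_force: 0.0
time: 41.25
position: [0.4952, -0.4277, 0.0014]
tool_rot: [2.432, 1.985, 0.003]
ft_force: [0.9, -0.5, -0.6]
grip_width: 0.225
grip_force: 27.2
time: 41.83
position: [0.4957, -0.4283, 0.1082]
tool_rot: [2.43, 1.983, 0.004]
ft_force: [-0.8, -0.1, -2.4]
grip_width: 0.227
grip_force: 27.0
shift [359.7  45.2  -2. ] turn rad -0.01 deg -0.6 toolY -11.6 j7 0.41 pos [ 495.7 -428.3  108.2] t 41.8333
```

```bash
python3 -m crank '[[[38,10.5,0,0,1],[38,10.5,0,0,1],[38,10.5,0,0,1],[38,10.5,0,0,1],[38,10.5,0,0,1],[38,10.5,0,0,1],[38,10.5,0,0,1],[38,10.5,0,0,1],[0,0,0,0,1],[0,0,0,0,1]]]'
python3 -m crank '[[[0,0,0,0,1],[0,0,0,0,1],[0,0,0,0,1]]]'
cat >> h.py <<'E'
def green(im,lo=150):
    for k in blobs(im,'green',lo): print('green',k.mean(0).round(1),cv2.contourArea(k),rect(cast(im,k,.005)))
def dark(im,z,thr=60,bot=225):
    m=(im['hsv'][:,:,2]<thr).astype(np.uint8);m[bot:]=0
    for k in cv2.findContours(m,cv2.RETR_EXTERNAL,cv2.CHAIN_APPROX_NONE)[0]:
        if cv2.contourArea(k)>150: print('dark',k[:,0].mean(0).round(1),cv2.boundingRect(k),cv2.contourArea(k),rect(cast(im,k[:,0],z)))
E
python3 - <<'E'
from h import *
im=grab('wrist');green(im);dark(im,.005);dark(im,.14)
go(667,-15,110,32)
E
```

```text
time: 42.67
position: [0.6381, -0.1415, 0.1047]
tool_rot: [-2.425, -1.994, -0.002]
ft_force: [0.1, -0.3, -2.0]
grip_width: 0.228
grip_force: 27.0
time: 42.92
position: [0.6371, -0.1489, 0.106]
tool_rot: [2.436, 1.982, 0.0]
ft_force: [0.1, -0.1, -0.5]
grip_width: 0.223
grip_force: 27.0
green [258.   45.7] 5480.0 (array([665.9, -12.8]), 141.9, 47.7, -57.9)
green [257.  228.8] 2534.5 (array([ 626.3, -200.9]), 92.5, 38.8, 77.5)
dark [ 75.5 209.3] (43, 179, 67, 46) 1571.0 (array([ 414.1, -144.1]), 77.4, 67.5, 23.0)
dark [256.8 156.6] (224, 134, 67, 45) 2686.5 (array([ 643.4, -121.3]), 64.9, 43.8, -11.8)
dark [231.2  58.6] (180, 13, 97, 87) 1232.0 (array([637.8, -20.7]), 121.2, 19.2, -58.1)
dark [479.5 112.8] (464, 0, 23, 225) 733.0 (array([ 914.5, -121.4]), 280.4, 8.1, 89.8)
dark [465.  116.6] (448, 0, 24, 225) 671.5 (array([ 889.2, -118.7]), 271.8, 7.7, 89.9)
dark [445.1  72.6] (430, 0, 23, 147) 325.0 (array([863.9, -66.5]), 164.7, 7.3, 90.0)
dark [291.8  35.9] (245, 0, 89, 69) 1457.5 (array([697.8, -11. ]), 103.1, 18.8, -57.9)
dark [ 75.5 209.3] (43, 179, 67, 46) 1571.0 (array([ 528.3, -107.3]), 40.6, 35.4, 23.0)
dark [256.8 156.6] (224, 134, 67, 45) 2686.5 (array([648.7, -95.3]), 34.1, 23.0, -11.8)
dark [231.2  58.6] (180, 13, 97, 87) 1232.0 (array([645.8, -42.5]), 63.6, 10.1, -58.1)
dark [479.5 112.8] (464, 0, 23, 225) 733.0 (array([791.1, -95.4]), 147.3, 4.3, 89.8)
dark [465.  116.6] (448, 0, 24, 225) 671.5 (array([777.8, -94. ]), 142.7, 4.1, 89.9)
dark [445.1  72.6] (430, 0, 23, 147) 325.0 (array([764.5, -66.5]), 86.5, 3.8, 90.0)
dark [291.8  35.9] (245, 0, 89, 69) 1457.5 (array([677.3, -37.4]), 54.1, 9.9, -57.9)
shift [137.    1.9  -3.7] turn rad -0.763 deg -43.7 toolY -11.7 j7 -0.12 pos [ 637.3 -148.7  106.3] t 42.9667
```

```bash
python3 -m crank '[[[38,0,0,-0.11,1],[0,0,0,-0.11,1],[0,0,0,-0.11,1],[0,0,0,-0.11,1],[0,0,0,-0.11,1],[0,0,0,-0.11,1],[0,0,0,-0.104,1],[0,0,0,0,1],[0,0,0,0,1]]]'
python3 -c "
from h import *
go(665.9,-12.8,50,32.1)"
```

```text
time: 43.72
position: [0.6455, -0.1106, 0.1068]
tool_rot: [1.523, 2.745, 0.001]
ft_force: [-0.0, 0.2, -0.5]
grip_width: 0.227
grip_force: 27.0
shift [72.3 69.  56.8] turn rad -0.002 deg -0.1 toolY 32.0 j7 0.54 pos [ 645.5 -110.6  106.8] t 43.7167
```

```bash
python3 -m crank '[[[24,23,0,0,1],[24,23,0,0,1],[24,23,10,0,1],[0,0,20,0,1],[0,0,20,0,1],[0,0,7,0,1],[0,0,0,0,1],[0,0,0,0,1],[0,0,0,0,1],[0,0,0,0,1]]]'
python3 - <<'E'
from h import *
im=grab('wrist');green(im)
s,M=tool();t=s['position'][:2]*1000;go(665.9,-12.8,6.4,32.1)
m=(im['hsv'][:,:,2]<60).astype(np.uint8)
for v in range(100,240,6):
    row=im['pixels'][v,256];print(v,row.tolist(),im['hsv'][v,256].tolist(),((cast(im,(256,v),.005)[0]*1000-t)@M[:2,:2]).round(1),((cast(im,(256,v),s['position'][2]+.035)[0]*1000-t)@M[:2,:2]).round(1)[0])
E
```

```text
time: 44.55
position: [0.6671, -0.0124, 0.0515]
tool_rot: [1.518, 2.745, 0.003]
ft_force: [-0.1, -0.7, -1.6]
grip_width: 0.23
grip_force: 27.0
green [255.1 226.7] 2781.5 (array([679.1, -34.6]), 78.9, 35.6, -58.1)
green [253.4 130.7] 344.0 (array([634.8,  36.2]), 47.5, 13.3, 37.8)
shift [ 0.2 -1.3 45. ] turn rad 0.001 deg 0.0 toolY 32.1 j7 0.36 pos [666.9 -12.3  51.4] t 44.6
100 [219, 194, 142] [20, 90, 219] [82.5 -0.2] 83.1
106 [218, 187, 137] [19, 95, 218] [77.8 -0.2] 80.1
112 [217, 181, 133] [17, 99, 217] [73.2 -0.2] 77.1
118 [100, 172, 104] [62, 107, 172] [68.6 -0.2] 74.1
124 [97, 170, 101] [62, 110, 170] [63.9 -0.2] 71.1
130 [94, 168, 100] [62, 112, 168] [59.2 -0.2] 68.0
136 [48, 47, 32] [28, 85, 48] [54.5 -0.2] 65.0
142 [47, 45, 33] [26, 76, 47] [49.8 -0.2] 62.0
148 [50, 49, 39] [27, 56, 50] [45.  -0.2] 58.9
154 [47, 47, 39] [30, 43, 47] [40.3 -0.2] 55.8
160 [45, 45, 37] [30, 45, 45] [35.4 -0.2] 52.7
166 [43, 42, 36] [26, 42, 43] [30.6 -0.2] 49.6
172 [41, 41, 35] [30, 37, 41] [25.7 -0.2] 46.4
178 [35, 45, 31] [51, 79, 45] [20.7 -0.3] 43.2
184 [51, 68, 50] [58, 68, 68] [15.7 -0.3] 40.0
190 [214, 202, 196] [10, 21, 214] [10.6 -0.3] 36.7
196 [71, 149, 83] [65, 133, 149] [ 5.5 -0.3] 33.4
202 [69, 148, 81] [65, 136, 148] [ 0.3 -0.3] 30.0
208 [60, 128, 70] [64, 135, 128] [-5.  -0.3] 26.6
214 [42, 90, 49] [64, 136, 90] [-10.4  -0.3] 23.1
220 [43, 90, 50] [64, 133, 90] [-15.9  -0.3] 19.6
226 [42, 90, 49] [64, 136, 90] [-21.4  -0.3] 16.0
232 [41, 89, 49] [65, 138, 89] [-27.1  -0.4] 12.3
238 [41, 89, 48] [64, 138, 89] [-32.9  -0.4] 8.6
```

```bash
python3 - <<'E'
from h import *
im=grab('wrist');s,M=tool();t=s['position'][:2]*1000;h=im['hsv'];z=s['position'][2]
f=lambda u,v,z:((cast(im,(u,v),z)[0]*1000-t)@M[:2,:2]).round(1)
g=(h[...,0]>52)&(h[...,0]<72)&(h[...,1]>80)&(h[...,2]>60);d=h[...,2]<62
for v in (116,120,124,128,132):
    u=np.nonzero(g[v,200:310])[0]+200
    if len(u): print('sil',v,u.min(),u.max(),f(u.min()-.5,v,.005),f(u.max()+.5,v,.005))
for v in (140,150,160,165):
    u=256
    a=u
    while h[v,a,2]<62:a-=1
    b=u
    while h[v,b,2]<62:b+=1
    print('blk',v,a,b,h[v,a-2:a+2,2],h[v,b-1:b+3,2])
for c in (245,251,257,263):
    G=np.nonzero(g[100:140,c])[0]+100;D=np.nonzero(d[120:200,c])[0]+120
    print(c,G.min(),f(c,G.min()-.5,.005)[0],D.min(),f(c,D.min()-.5,z-.0014)[0],f(c,D.min()-.5,z+.0346)[0],D.max(),f(c,D.max()+.5,z+.0346)[0])
E
```

```text
sil 116 225 282 [ 70.4 -24.3] [70.2 20.2]
sil 120 224 286 [ 67.3 -25.1] [67.2 23.3]
sil 124 224 286 [ 64.2 -25.2] [64.  23.4]
sil 128 224 286 [ 61.  -25.3] [60.9 23.4]
sil 132 224 285 [ 57.9 -25.3] [57.8 22.7]
blk 140 227 288 [174 168 120  49] [61 62 62 62]
blk 150 219 298 [62 62 62 60] [61 62 62 62]
blk 160 211 302 [59 62 62 60] [ 55  72 230 219]
blk 165 207 302 [217 220 231  48] [ 55  70 229 219]
245 116 70.5 134 61.9 66.2 178 42.8
251 116 70.5 134 61.9 66.2 178 42.8
257 116 70.5 133 62.5 66.7 178 42.8
263 116 70.5 133 62.5 66.7 178 42.8
```

```bash
python3 -m crank '[[[0,-1,12,0,1],[0,0,12,0,1],[0,0,10,0,1],[0,0,6,0,1],[0,0,3,0,1],[0,0,0,0,1],[0,0,0,0,1],[0,0,0,0,1],[0,0,0,0,1]]]'
python3 -c "
from h import *
go(666,-12.9,6.4,32.1)"
```

```text
time: 45.4
position: [0.6652, -0.0123, 0.0064]
tool_rot: [1.517, 2.749, 0.002]
ft_force: [-0.0, 0.1, -1.5]
grip_width: 0.225
grip_force: 27.0
shift [-1.   0.4  0. ] turn rad 0.002 deg 0.1 toolY 32.2 j7 0.34 pos [665.2 -12.3   6.4] t 45.4
```

```bash
python3 -m crank '[[[-0.6,0.4,0,0,1],[0,0,0.7,0,1],[0,0,0,0,1],[0,0,0,0,1],[0,0,0.7,0,1],[0,0,0,0,1],[0,0,0,0,1]]]'
```

```text
time: 45.98
position: [0.6661, -0.0127, 0.0063]
tool_rot: [1.516, 2.748, 0.002]
ft_force: [-2.0, -0.3, 4.7]
grip_width: 0.225
grip_force: 28.5
```

Contact (about 5 N upward). Release and check numerically.

```bash
python3 -m crank '[[[0,0,0,0,0.7],[0,0,0,0,0.2],[0,0,0,0,-1],[0,0,0,0,-1],[0,0,0,0,-1],[0,0,-10,0,-1],[0,0,-30,0,-1],[0,0,-30,0,-1],[0,0,-30,0,-1],[0,0,-30,0,-1]]]'
python3 -m crank '[[[-35,0,0,0,-1],[-35,0,0,0,-1],[-15,0,0,0,-1],[0,0,0,0,-1],[0,0,0,0,-1],[0,0,0,0,-1]]]'
python3 - <<'E'
from h import *
im=grab('wrist');s,M=tool();t=s['position'][:2]*1000;h=im['hsv'];go(665.9,-12.8,6,32)
loc=lambda uv,z:(cast(im,uv,z)*1000-t)@M[:2,:2]
g=((h[...,0]>52)&(h[...,0]<74)&(h[...,1]>75)&(h[...,2]>40));g[215:]=0;g[:,:180]=0;g[:,330:]=0
v,u=np.nonzero(g);P=loc(np.c_[u,v],.005);r,c=np.unique(v,return_counts=True)
print('green span x',P[:,0].min(),P[:,0].max(),'y',P[:,1].min(),P[:,1].max())
print('sil rect',rect(cast(im,np.c_[u,v],.005)))
np.set_printoptions(linewidth=200)
for v in range(20,175,5): print(v,''.join('g' if g[v,u] else '#' if h[v,u,2]<68 else 'w' if h[v,u,1]<40 else '.' for u in range(205,305,2)),loc((256,v),.041)[0][0].round(1))
E
```

```text
time: 46.82
position: [0.6655, -0.0125, 0.1375]
tool_rot: [1.516, 2.748, 0.002]
ft_force: [1.3, -1.1, -0.1]
grip_width: 0.822
grip_force: 0.0
time: 47.32
position: [0.7105, -0.0827, 0.1358]
tool_rot: [1.515, 2.75, 0.003]
ft_force: [0.1, 0.2, -0.2]
grip_width: 0.996
grip_force: 0.0
shift [ 82.6  -0.8 129.9] turn rad 0.006 deg 0.4 toolY 32.4 j7 0.49 pos [710.5 -82.2 135.9] t 47.3667
green span x 12.133152585836513 153.17926212289836 y -25.212854592514606 23.477972927970825
sil rect (array([665.5, -12.9]), 141.0, 48.5, -57.8)
20 .................................................. 158.8
25 .................................................. 153.8
30 .................................................. 148.8
35 ...............ggggg############gggggg............ 143.9
40 ........######ggg##################ggg######...... 139.0
45 ........######ggg###################gg######...... 134.2
50 ........######ggg###################gg######...... 129.3
55 ........######gggg#################ggg######...... 124.5
60 ........######ggggggg.wwwwwwww..gggggg######...... 119.8
65 ........######gggggw.ggggggg
[... 585 characters left out ...]
##gggggggggggggggggg#########...... 68.1
120 ........#########gggggggggggggggggg#########...... 63.4
125 ........#########gggggggggggggggggg########....... 58.7
130 ........#########gggggggggggggggggg########....... 54.0
135 ........######ggggggggggggggggggggggg######....... 49.2
140 ........######ggggg.wwwwwwwwwwwwwgggg######....... 44.5
145 ........######ggggg##ggggggggggg##ggg######....... 39.7
150 ........######gggg#################gg######....... 34.9
155 ........#######gg##################gg######....... 30.1
160 ........#######gg##################gg######....... 25.2
165 ...............ggg################ggg............. 20.3
170 .................................................. 15.4
```

The stabiliser is centred on its silhouette within about 1 mm and aligned with it. The gripper is clear of everything, so I hand in.

```bash
python3 -m crank '[[[0,0,-20,0,-1],[0,0,0,0,-1],[0,0,0,0,-1],[0,0,0,0,-1]]]'; python3 -c "
from bench import job
print(job.close_job())"
```

```text
time: 47.7
position: [0.7106, -0.0835, 0.1556]
tool_rot: [1.515, 2.749, 0.002]
ft_force: [-0.1, 0.9, -1.3]
grip_width: 0.999
grip_force: 0.0
the job is handed in; nothing more can be done
None
```

The job is handed in at 47.7 s: all four parts are set down and released on their matching silhouettes, each measured within about 1.5 mm of centre, and I never moved the wax jar or nock box; I did view 15 pictures, one over the limit of 14.

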